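# Load a battery cartridge into the test cradle and clamp it home

## Robot

A 6-joint arm with a two-finger parallel gripper is mounted at the origin on a cart in front of the work surface, level with it; the furniture and walls round the work are solid. World frame = base frame: x ahead of the robot, y to its left, z up, the work surface at z = 0. Lengths are in mm, angles in rad, forces in N, time in s.
With the tool pointing down it reaches from about 400 to 825 mm from the base axis. Payload 7 kg.
Tool frame: the origin (TCP) lies between the finger pads; the fingertips stand 14 mm ahead of it and the grasp point (between the pads) lies 5 mm behind it; z points along the fingers, y is the line along which they close (so a half turn about z gives the same grasp; the last joint's range is limited). The gripper opens to 88 mm and grips with 3 to 60 N. Pads are 19 mm wide; open, the fingers measure 130 mm over their backs; the gripper's body (78 mm by 193 mm) begins 47 mm behind the grasp point.
Start: joints at [1.42, 0.359, 0.012, 0, -1.224, -0.288], TCP at [286.781, 611.025, 240.561] pointing down, gripper open.
Joint ranges: [-3.07, 3.07], [-1.43, 2.12], [-1.02, 1.25], [-3.03, 1.67], [-3.05, -0], [-3.03, 3.03]. Speed limits (rad/s): [2.39, 2.39, 3.01, 3.14, 3.14, 3.14].

## Interface

Orientations are given as a rotation vector (axis times angle).
In Python, from bench import r, capture gives the robot as it stands.
- The arm moves only by the shell command python3 -m creep 'ROWS'. ROWS is JSON, a list of rows, each an object of numbers: "jaw": the finger opening in mm, from 0 to 87.6; "dx", "dy", "dz": the shift along the tool's x, y, z in mm; "roll": the turn about the tool's z in degrees. A call has 1 to 10 rows; each row shifts and turns the commanded pose from where the row before left it, along the tool's axes as they then stand; what a row does not reach is not made up. A row lasts 1/10 s, in which the tool goes at most 50 mm and 8.59 degrees, less where a joint would pass 70% of its speed; a pose out of reach is approached as far as the arm can. A call is refused whole if a number of a shift passes 50 or a number of a turn 8.59, either way. A call with a gripper value outside its range is refused whole. The fingers move at their own pace and stop on an object; the grip force is fixed at half the most. Time passes only in rows, so rows that do not move let the fingers close. It gives the time, the measured TCP pose, the force, the opening and the grip force at its end, in the units of the state.
- r.sense(): the state, without advancing time (a new reading comes with each control period).
- capture(name): name is "scene" or "top"; returns a dict with "img" (400x640x3 uint8, red, green, blue), "vertical_fov" (degrees; the focal length in pixels is half the picture's height over the tangent of half this angle, whatever the lens; pixels are square), "cx", "cy" (the principal point, pixels), "T" (4x4, takes a point from camera to world coordinates). Camera axes: x right, y up, looking along -z (the intrinsics and any distortion apply to the point x, -y, -z); pixel columns grow to the right and rows downward; lengths in mm; the calibration is good to about 2 mm. A picture is of the moment at which its call begins. There is no depth.
- r.hand_in(): hands the job in; it is judged then, once.
The state is a dict: "t": time; "joint_pos": joint angles; "joint_vel": joint speeds; "tau": joint torques, N m; "tool_pos": TCP position; "ee_rot": TCP orientation; "force": force on the tool from outside, world axes, zero at the start; "moment": the same for the moment, N m; "width": opening from 0.0 (shut) to 1.0 (fully open); "grasp_force": force on a finger pad.
Only numpy, scipy, OpenCV 4.12 (cv2) and the standard library are available. Lean on these libraries where they do the work, as an engineer would, in place of code of your own. Each camera call takes 0.05 s, during which the arm holds its last target. There are 200 camera calls.

## Task

Take the battery cartridge that stands on the bench and put it upright, foot first and without forcing it, into the pocket of the test cradle, where it comes to rest on a spring contact plate, and let go of it. Then swing the cradle's hinged clamp over and press its handle down just until the clamp's pad has driven the cartridge fully home on the pocket floor, gently and no harder than that takes, and leave it held there by the clamp. Leave the other things on the bench alone.

Things in the scene. Friction and masses are not known exactly. Their poses are not given: they have to be found in the camera images.
- cartridge: Loose grey plastic battery cartridge with black grip lines, a plain rectangular block 50 x 30 x 75 mm, 0.2 to 0.32 kg, standing upright on the bench. Origin: centre of its underside; x along the 50 mm side, y along the 30 mm side, z up to its flat top at 75 mm. Its lowest 6 mm are 2 mm narrower on every side. Either way round (half a turn) is the same.
- cradle: Fixed test cradle on the bench: aluminium base plate 160 x 96 x 12 mm, a black rectangular pocket, and a hinge tower (26 mm long, 45 mm wide, 120 mm high) centred 80 mm from the pocket's centre along +x. Origin: on the bench, under the pocket's centre; x level, from the pocket to the tower; z up.
- pocket_mouth (a point): Centre of the pocket's mouth, 50 mm above the bench; axes as the cradle's. Inside, the pocket is 52.4 mm along x and 32.4 mm along y, with upright walls from 12 to 42 mm above the bench; above these, lips slope outwards by 4.5 mm up to the mouth. The outside is about 70 x 50 mm.
- pocket_floor (a point): Centre of the pocket's floor, 12 mm above the bench; axes as the cradle's. Fully home, the cartridge's underside lies on this floor (its top 87 mm above the bench). A brass spring plate (32 x 18 mm) stands 8 mm above the floor and holds an inserted cartridge up by 8 mm until pressed; it pushes up with 6 N at the top, 10 N when flush.
- clamp_hinge (a point): Centre of the clamp arm's hinge axis, 109 mm above the bench, 80 mm from the pocket centre along the cradle's +x. The axis is level, along the cradle's y.
- clamp_handle (a point): Centre of the clamp arm's grip: a black plastic disc of 28 mm diameter whose axis is level along the cradle's y, with flat ends 24 mm apart; 180 mm from the hinge axis at the free end of the arm (16 mm wide, 10 mm thick steel bar). It can be pinched from above over its flat ends at any angle of the arm.
- clamp_pad: Round rubber pad, 19 mm diameter, on a screwed spindle under the arm, 80 mm from the hinge. Origin: near the arm's centre line; the pad's face is 22 mm from it. The screw is set anew each time, up to 7 mm in or out, so the arm angle at home differs. The pad is sprung, 1 mm per 7 N. About 10 N seats the cartridge; more than 22 N on it is too much.
- clamp_arm (a joint): Angle of the clamp arm, rad: 0 = level over the pocket, the handle 100 mm beyond the pocket's centre and 109 mm above the bench; grows as it swings up and back (1.57 = upright, at most 2.15). Starts at 1.72 to 1.98, the handle's top then about 300 mm up; home is somewhere from 0.1 to -0.14. The hinge is stiff (1.2 N m of friction, 7 N at the handle): the arm stays where it is left.
- tape_measure: Yellow tape measure, 80 x 31 x 66 mm, standing on the bench; leave alone. Origin at the centre of its underside.
- sanding_cork: Cork sanding block, 110 x 60 x 35 mm, on the bench; leave alone. Origin at the centre of its underside.
- pencil_0: Red pencil, 173 x 8 x 7 mm, on the bench; leave alone.
- tape_roll: Roll of masking tape, 96 mm diameter, 25 mm high, lying on the bench; leave alone. Origin at the centre of its underside.
There are look-alikes about, which are no part of the job. There is more than one size of the cartridge; the job needs the larger.

How it is judged:
By the outcome, as a careful person would: the job done as asked, in the order asked, and still so for the second after the job is handed in, with the robot touching nothing.
It also fails if it takes over 72 s, if anything falls off the work surface, if the arm or the gripper's body presses on something with over 40 N, if the wrist force passes 120 N, or if a joint passes its speed limit or range.

## Working session

There is one attempt and no reset: what is moved stays moved. The work goes in short steps, Python scripts to look and compute and a shell command to move; the robot and the scene stay as the last step left them, time stands still between calls to the robot, and variables do not carry over. Pictures are saved under pics/ and viewed, at most 11 in all, crops included, and the job is handed in when it is done.

```bash
mkdir -p pics; python3 - <<'E'
from bench import r,capture
import cv2,pickle
d={n:capture(n) for n in("scene","top")}
pickle.dump(d,open('c0.pkl','wb'))
for n in d:
    cv2.imwrite(f'pics/{n}0.png',cv2.cvtColor(d[n]['img'],cv2.COLOR_RGB2BGR)); print({k:v for k,v in d[n].items() if k!='img'})
print(r.sense())
E
ls
```

```text
{'vertical_fov': 47.04670709466648, 'cx': 323.96964274623633, 'cy': 202.25895838955407, 'T': array([[-6.89149415e-01,  2.90751874e-01, -6.63729186e-01,
        -2.90153323e+02],
       [-7.24339408e-01, -3.01867691e-01,  6.19845400e-01,
         8.48518912e+02],
       [-2.01371853e-02,  9.07931300e-01,  4.18634982e-01,
         5.68406997e+02],
       [ 0.00000000e+00,  0.00000000e+00,  0.00000000e+00,
         1.00000000e+00]])}
{'vertical_fov': 51.44756005149912, 'cx': 316.9239945742533, 'cy': 203.67966824799169, 'T': array([[ 2.52608502e-02,  9.85175121e-01, -1.69681675e-01,
         2.76422551e+02],
       [-9.99645472e-01,  2.63222891e-02,  4.00850507e-03,
         1.42433326e+02],
       [ 8.41548958e-03,  1.69520260e-01,  9.85490772e-01,
         1.25417852e+03],
       [ 0.00000000e+00,  0.00000000e+00,  0.00000000e+00,
         1.00000000e+00]])}
{'t': 0.1, 'joint_pos': array([ 1.42007303e+00,  3.59293609e-01,  1.11393869e-02, -3.03407802e-04,
       -1.22411075e+00, -2.88132217e-01]), 'joint_vel': array([-0.00060155, -0.00051937,  0.00164679,  0.00288279, -0.00021106,
       -0.00124196]), 'tau': array([-1.03484264e-03, -5.84167099e+01,  2.93749702e+01,  7.01545939e+00,
        1.01423595e-02, -5.01058003e-05]), 'tool_pos': array([286.63619529, 610.64546192, 239.72646869]), 'ee_rot': array([ 3.06477959e+00, -6.83669155e-01, -2.88550996e-04]), 'force': array([-0.26079936, -0.70251017, -0.56768454]), 'moment': array([ 0.01133689, -0.02061674,  0.03126377]), 'grasp_force': 0.0, 'width': 1.0003714112801632}
c0.pkl
pics
```

View pics/scene0.png

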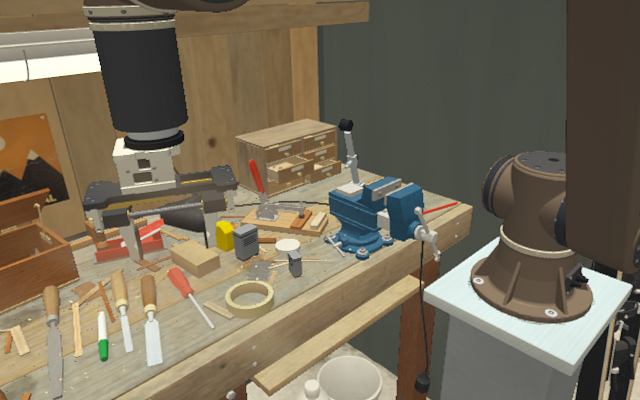

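View pics/top0.png

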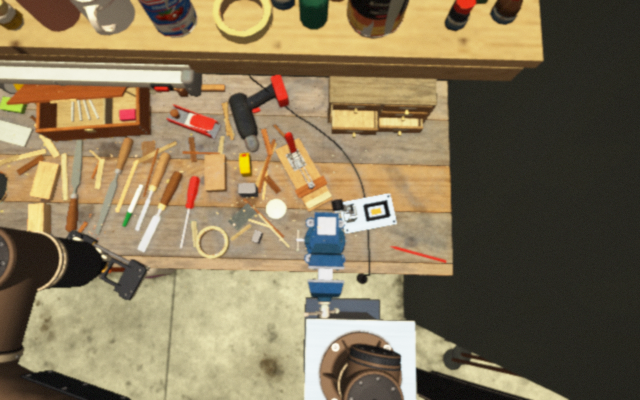

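Candidate cartridges: the larger grey block is at top (248,190) / scene (246,240), and the smaller one at top (258,237) / scene (295,262). The larger fits the job. The cradle (white plate, black pocket, brass plate) is at top (375,211). The red-handled clamp at (300,165) is a look-alike. I'll confirm in one enlarged crop.

```bash
python3 - <<'E'
import cv2,pickle,numpy as np
d=pickle.load(open('c0.pkl','rb'))
a=d['top']['img'];s=d['scene']['img']
R=lambda im,f:cv2.resize(im,None,fx=f,fy=f,interpolation=cv2.INTER_CUBIC)
A=R(a[175:250,325:405],5)   #400x375
B=R(a[175:250,225:305],5)
C=R(s[210:285,225:305],3) #240x225
D=R(s[110:200,325:405],2.5) #200x225
o=np.zeros((600,800,3),np.uint8);o[:375,:400]=A;o[:375,400:]=B;o[375:,:240]=C;o[375:,300:500]=D
cv2.imwrite('pics/crop1.png',o[...,::-1])
E
```

```text
(no output)
```

View pics/crop1.png

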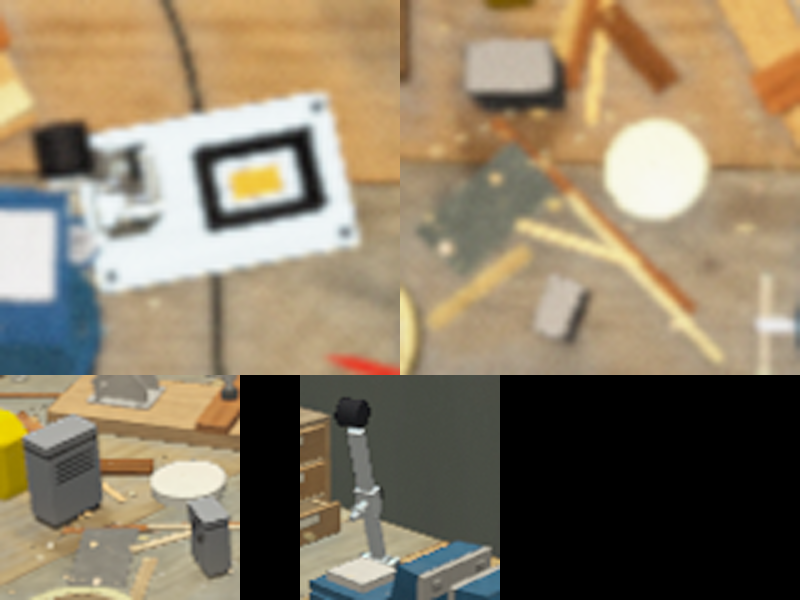

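The crop confirms it: the bigger grooved block (crop 515,75) is the cartridge, and the pocket with the brass plate is at crop (257,180). Next I measure both.

```bash
cat >h.py <<'E'
import cv2,numpy as np
def K(d):
    f=200/np.tan(np.radians(d['vertical_fov']/2)); return f
def back(d,uv,z):
    uv=np.atleast_2d(uv).astype(float);f=K(d);T=d['T']
    v=np.c_[(uv[:,0]-d['cx'])/f,-(uv[:,1]-d['cy'])/f,-np.ones(len(uv))]@T[:3,:3].T
    return T[:3,3]+v*((z-T[2,3])/v[:,2])[:,None]
def proj(d,P):
    P=np.atleast_2d(P);T=d['T'];q=(P-T[:3,3])@T[:3,:3];f=K(d)
    return np.c_[d['cx']+f*q[:,0]/-q[:,2],d['cy']-f*q[:,1]/-q[:,2]]
def blob(d,mask,box,up=8):
    x0,y0,x1,y1=box
    m=mask[y0:y1,x0:x1]
    n,l,s,c=cv2.connectedComponentsWithStats(m.astype(np.uint8))
    return l,s,c
def seg(d,box,fn,z):
    x0,y0,x1,y1=box;U=8
    im=cv2.resize(d['img'][y0:y1,x0:x1],None,fx=U,fy=U,interpolation=cv2.INTER_CUBIC)
    m=fn(im.astype(int)).astype(np.uint8)
    n,l,s,c=cv2.connectedComponentsWithStats(m)
    i=1+np.argmax(s[1:,4]);cs,_=cv2.findContours((l==i).astype(np.uint8),0,1)
    p=(max(cs,key=len)[:,0]+.5)/U-.5+[x0,y0]
    w=back(d,p,z)[:,:2].astype(np.float32)
    return cv2.minAreaRect(w),back(d,(c[i]+.5)/U-.5+[x0,y0],z)[0],p
E
python3 - <<'E'
from h import *;import pickle
D=pickle.load(open('c0.pkl','rb'));d=D['top']
print(d['img'][183:200,236:260].mean(2).astype(int))
print('cart',seg(d,(236,178,260,200),lambda i:i.mean(2)>118,75)[:2])
print('brass',seg(d,(364,200,388,222),lambda i:(i[...,0]-i[...,2])>90,20)[:2])
print('plate',seg(d,(345,188,402,238),lambda i:i.min(2)>165,12)[:2])
print('plate corners',back(d,np.array([[325,95],[358,243],[106,291]])/5-.4+[325,175],12)[:,:2])
print('handle',back(d,np.array([[62,150]])/5-.4+[325,175],290)[:,:2])
E
```

```text
[[144 142 149 155 160 164 169 176 177 175 172 173 172 173 171 173 172 167
  154 157 169 172 165 142]
 [137 137 150 171 175 179 182 185 183 185 181 181 182 181 184 183 183 176
  156 142 154 168 162 141]
 [140 132 153 175 184 183 181 186 183 184 181 183 181 185 184 183 182 178
  157 129 138 162 156 133]
 [143 135 156 178 185 182 182 184 184 183 183 184 183 184 182 183 184 181
  164 124 111 137 142 128]
 [144 142 160 181 185 185 183 182 184 181 185 186 183 184 184 182 184 183
  169 126  86 104 122 116]
 [143 144 162 180 185 183 184 182 185 183 182 182 184 186 184 184 184 184
  172 129  73  78 103 108]
 [137 141 163 181 184 184 185 184 185 186 184 184 185 183 185 185 186 185
  171 130  73  70  93 106]
 [132 135 161 181 186 184 183 184 187 187 184 185 186 184 186 185 184 186
  177 129  73  63  90 105]
 [127 133 161 181 186 184 186 187 186 185 186 185 188 186 183 185 183 182
  171 122  65  59  87 101]
 [127 130 154 172 174 172 176 173 172 173 172 177 179 178 171 171 165 152
  133  95  55  54  83 106]
 [132 131 124 121 119 114 111 109 111 109 112 116 115 117 113 110 102  93
   78  60  45  6
[... 547 characters left out ...]
12 111 110 104 100  98 101 106 106 108 106
  108 110 112 117 127 136]]
cart (((519.5325927734375, 339.97149658203125), (64.78166198730469, 69.3548812866211), 2.7910478115081787), array([528.02711296, 344.00065146,  75.        ]))
brass (((471.5072021484375, -40.13856506347656), (15.745386123657227, 29.035377502441406), 12.874296188354492), array([471.34711783, -40.03249574,  20.        ]))
plate (((466.5861511230469, -16.831558227539062), (99.65225219726562, 161.36094665527344), 12.128183364868164), array([461.9894411 , -17.29129318,  12.        ]))
plate corners [[ 527.45019967  -83.68631656]
 [ 436.9529838  -103.21587591]
 [ 403.9443212    48.4851474 ]]
handle [[441.4982426   91.15445833]]
```

```bash
python3 - <<'E'
from h import *;import pickle
D=pickle.load(open('c0.pkl','rb'));d=D['top']
rb=lambda i:i[...,0]-i[...,2]
print(rb(d['img'][180:196,235:258].astype(int)))
for t,s in((120,25),(130,20),(140,25),(120,35)):
  print('cart',seg(d,(234,178,260,200),lambda i:(i.mean(2)>t)&(rb(i)<s),75)[:2])
s=D['scene']
print('scene top', back(s,np.array([[25,437],[62,456],[100,433],[62,415]])/3-.33+[225,210-125],75)[:,:2])
print(r:=back(s,np.array([[45,527],[102,500]])/3-.33+[225,85],0)[:,:2])
E
```

```text
[[ 71  68  69  70  66  59  61  61  63  69  74  79  86  93  94  97 103 105
  102 107 104 109 117]
 [ 65  65  65  66  67  63  62  64  62  64  66  73  80  90  95  94  98  99
  100 100 105 114 120]
 [ 62  63  61  62  62  58  60  57  54  53  54  59  65  70  75  75  71  76
   77  82  99 115 120]
 [ 63  59  54  47  42  42  40  41  34  32  35  38  39  40  42  39  38  39
   43  50  88 114 123]
 [ 62  57  47  34  29  29  30  28  28  26  27  26  27  27  29  31  29  26
   28  30  64 106 124]
 [ 61  55  46  31  27  27  25  26  24  27  27  28  26  27  27  25  25  24
   26  25  45  92 122]
 [ 60  59  45  28  25  26  25  28  28  27  28  28  27  28  25  26  28  25
   26  25  29  62 104]
 [ 64  61  49  35  27  26  27  25  25  28  27  28  29  24  25  26  29  28
   28  25  22  30  70]
 [ 71  62  51  35  27  25  27  26  25  26  24  27  26  27  25  25  25  28
   26  24  21  15  47]
 [ 72  63  50  33  27  27  26  27  26  27  26  27  26  28  28  26  26  28
   29  26  22  13  38]
 [ 70  61  46  34  27  26  25  28  29  25  26  27  27  27  27  28  26  27
   26  25  22  14  37]
 [ 65  54  39  32  26  25  26  25
[... 531 characters left out ...]
72558594), 24.684717178344727), array([510.34255845, 335.92201973,  75.        ]))
cart (((511.31964111328125, 318.23291015625), (0.0, 0.0), 0.0), array([511.31963236, 318.23290808,  75.        ]))
cart (((509.1812744140625, 342.8414001464844), (5.899364948272705, 41.49198532104492), 1.5436631441116333), array([507.62047037, 343.54488743,  75.        ]))
cart (((520.2766723632812, 343.3395690917969), (29.8032283782959, 50.90884780883789), 2.1932690143585205), array([519.83347727, 343.330717  ,  75.        ]))
scene top [[530.98433422 367.85719061]
 [485.81413758 365.23895444]
 [495.08604182 323.85615167]
 [541.106913   326.91613078]]
[[518.30968977 366.9431945 ]
 [519.76008011 311.2622141 ]]
```

```bash
python3 - <<'E'
from h import *;import pickle
D=pickle.load(open('c0.pkl','rb'));d=D['top'];s=D['scene']
y=lambda i:(i[...,0]-i[...,2]>95)&(i[...,1]>140)
for z in(66,0): print('tape',z,seg(d,(234,145,258,180),y,z)[:2])
p=seg(d,(234,145,258,180),y,0)[2]; print(p.min(0),p.max(0), back(d,[[245,p[:,1].max()]],0),back(d,[[245,p[:,1].max()]],66))
# cartridge in scene: overlay model
def box(c,a,l,w,h):
    u=np.array([np.cos(a),np.sin(a)]);v=np.array([-u[1],u[0]])
    return np.array([[*(np.array(c)+sx*u*l/2+sy*v*w/2),z] for z in(0,h) for sx,sy in((1,1),(1,-1),(-1,-1),(-1,1))])
def over(dd,box_,crop,U):
    x0,y0,x1,y1=crop;im=cv2.resize(dd['img'][y0:y1,x0:x1],None,fx=U,fy=U,interpolation=cv2.INTER_CUBIC)
    for b,col in box_:
        q=((proj(dd,b)+.5-[x0,y0])*U).astype(int)
        for k in(0,4): cv2.polylines(im,[q[k:k+4]],1,col,1)
        for k in range(4): cv2.line(im,q[k],q[k+4],col,1)
    return im
c=box((520,343.3),np.radians(92.2),50,30,75)
o=np.hstack([over(s,[(c,(255,0,0))],(210,205,270,270),6),over(d,[(c,(255,0,0))],(225,145,285,210),6)])
cv2.imwrite('pics/ov2.png',o[...,::-1]);print(o.shape)
E
```

```text
tape 66 (((597.4902954101562, 363.3340148925781), (65.23468780517578, 46.59202575683594), 3.9195315837860107), array([596.27229838, 359.12183961,  66.        ]))
tape 0 (((615.32470703125, 375.6043701171875), (68.85832214355469, 49.180049896240234), 3.919513702392578), array([614.03905906, 371.15828167,   0.        ]))
[233.5625 151.9375] [249.4375 173.5625] [[581.10887179 362.60068445   0.        ]] [[565.07503217 351.01457813  66.        ]]
(390, 720, 3)
```

View pics/ov2.png

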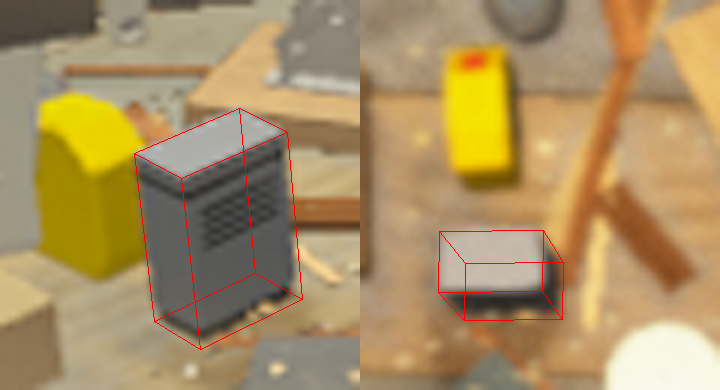

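The overlay in both views (scene 135–300,110–350; top 440–563,230–320) matches the cartridge at about (520,343). The tape's near face is about 57 mm away in +x, so I'll part-close the jaw.

```bash
cat >>h.py <<'E'
from scipy.spatial.transform import Rotation as Ro
def todo(target,yaw_y=None):
    from bench import r
    s=r.sense();R=Ro.from_rotvec(s['ee_rot']).as_matrix()
    y=np.degrees(np.arctan2(R[1,1],R[0,1]));
    print('t',round(s['t'],2),'tcp',s['tool_pos'].round(1),'F',s['force'].round(1),'w',round(s['width']*87.6,1),'gf',round(s['grasp_force'],1),'yaw_y',y.round(1),'z',R[:,2].round(3),'j',s['joint_pos'].round(2))
    print('tool shift',(R.T@(np.array(target)-s['tool_pos'])).round(1), 'roll',None if yaw_y is None else round((y-yaw_y+180)%360-180,1))
E
python3 -m creep '[{"dx":32.5,"dy":14.2,"jaw":54},{"dx":32.5,"dy":14.2,"jaw":54},{"dx":32.5,"dy":14.2,"jaw":54},{"dx":32.5,"dy":14.2,"jaw":54},{"dx":32.5,"dy":14.2,"jaw":54},{"dx":32.5,"dy":14.2,"jaw":54},{"dx":32.5,"dy":14.2,"jaw":54},{"dx":32.5,"dy":14.2,"jaw":54},{"dx":32.5,"dy":14.2,"jaw":54},{"dx":32.5,"dy":14.2,"jaw":54}]'
python3 -m creep '[{"roll":7.8},{"roll":7.8},{"roll":7.8},{"roll":7.8},{"roll":7.8},{"roll":7.8},{"roll":7.8},{"roll":7.8},{"dz":0},{"dz":0}]'
python3 -c "from h import *;todo([520,343.3,55],-177.8)"
```

```text
t 0.1 tcp [286.6 610.6 239.7] F [-0.3 -0.7 -0.6] w 87.6 gf 0.0 yaw_y -115.2 z [-0.001 -0.001 -1.   ] j [ 1.42  0.36  0.01 -0.   -1.22 -0.29]
tool shift [324.8 142.5 185. ] roll 62.6invalid input
invalid input
```

```bash
python3 -m creep '[{"jaw":54,"dx":32.5,"dy":14.2,"dz":0,"roll":0},{"jaw":54,"dx":32.5,"dy":14.2,"dz":0,"roll":0}]'; python3 -c "from h import *;todo([520,343.3,55],-177.8)"
```

```text
t: 0.3
tool_pos: [333.3, 557.3, 239.6]
ee_rot: [3.065, -0.681, -0.0]
force: [0.7, 0.5, -0.0]
width: 0.877
grasp_force: 0.0
t 0.3 tcp [333.3 557.3 239.6] F [ 0.7  0.5 -0. ] w 76.8 gf 0.0 yaw_y -115.0 z [-0.001 -0.001 -1.   ] j [ 1.33  0.32 -0.05 -0.   -1.2  -0.2 ]
tool shift [259.7 114.6 184.8] roll 62.8
```

All keys are needed in every row.

```bash
python3 -m creep '[{"jaw":54,"dx":32.5,"dy":14.2,"dz":0,"roll":0},{"jaw":54,"dx":32.5,"dy":14.2,"dz":0,"roll":0},{"jaw":54,"dx":32.5,"dy":14.2,"dz":0,"roll":0},{"jaw":54,"dx":32.5,"dy":14.2,"dz":0,"roll":0},{"jaw":54,"dx":32.5,"dy":14.2,"dz":0,"roll":0},{"jaw":54,"dx":32.5,"dy":14.2,"dz":0,"roll":0},{"jaw":54,"dx":32.5,"dy":14.2,"dz":0,"roll":0},{"jaw":54,"dx":32.5,"dy":14.2,"dz":0,"roll":0}]'
python3 -m creep '[{"jaw":54,"dx":0,"dy":0,"dz":0,"roll":7.8},{"jaw":54,"dx":0,"dy":0,"dz":0,"roll":7.8},{"jaw":54,"dx":0,"dy":0,"dz":0,"roll":7.8},{"jaw":54,"dx":0,"dy":0,"dz":0,"roll":7.8},{"jaw":54,"dx":0,"dy":0,"dz":0,"roll":7.8},{"jaw":54,"dx":0,"dy":0,"dz":0,"roll":7.8},{"jaw":54,"dx":0,"dy":0,"dz":0,"roll":7.8},{"jaw":54,"dx":0,"dy":0,"dz":0,"roll":7.8},{"jaw":54,"dx":0,"dy":0,"dz":0,"roll":0},{"jaw":54,"dx":0,"dy":0,"dz":0,"roll":0}]'
python3 -c "from h import *;todo([520,343.3,55],-177.8)"
```

```text
t: 1.1
tool_pos: [521.3, 343.1, 240.3]
ee_rot: [3.066, -0.684, -0.001]
force: [0.4, 0.8, 1.1]
width: 0.618
grasp_force: 0.0
t: 2.1
tool_pos: [520.6, 344.3, 240.3]
ee_rot: [2.273, -2.168, -0.0]
force: [-0.2, 0.5, 0.0]
width: 0.614
grasp_force: 0.0
t 2.1 tcp [520.6 344.3 240.3] F [-0.2  0.5  0. ] w 53.8 gf 0.0 yaw_y -177.3 z [-0. -0. -1.] j [ 0.9   0.28 -0.11 -0.   -1.19 -0.85]
tool shift [  0.9   0.5 185.3] roll 0.5
```

```bash
python3 -m creep '[{"jaw":54,"dx":0,"dy":0,"dz":30,"roll":0.5},{"jaw":54,"dx":0,"dy":0,"dz":30,"roll":0},{"jaw":54,"dx":0,"dy":0,"dz":30,"roll":0},{"jaw":54,"dx":0,"dy":0,"dz":25,"roll":0},{"jaw":54,"dx":0,"dy":0,"dz":20,"roll":0},{"jaw":54,"dx":0,"dy":0,"dz":15,"roll":0},{"jaw":54,"dx":0,"dy":0,"dz":15,"roll":0},{"jaw":54,"dx":0,"dy":0,"dz":10,"roll":0},{"jaw":54,"dx":0,"dy":0,"dz":10,"roll":0},{"jaw":54,"dx":0,"dy":0,"dz":0,"roll":0}]'
python3 - <<'E'
from h import *;from bench import capture
todo([520,343.3,55],-177.8)
s=capture('scene')['img'][150:290,60:320]
cv2.imwrite('pics/g3.png',cv2.resize(s,None,fx=3,fy=3,interpolation=2)[...,::-1][:, :800])
E
```

```text
t: 3.1
tool_pos: [520.1, 343.8, 54.2]
ee_rot: [2.258, -2.181, -0.0]
force: [-0.5, 0.2, 0.3]
width: 0.611
grasp_force: 0.0
t 3.1 tcp [520.1 343.8  54.2] F [-0.5  0.2  0.3] w 53.5 gf 0.0 yaw_y -178.0 z [-0.001 -0.002 -1.   ] j [ 0.9   0.45 -0.32 -0.   -0.8  -0.86]
tool shift [ 0.5  0.1 -0.8] roll -0.2
```

View pics/g3.png

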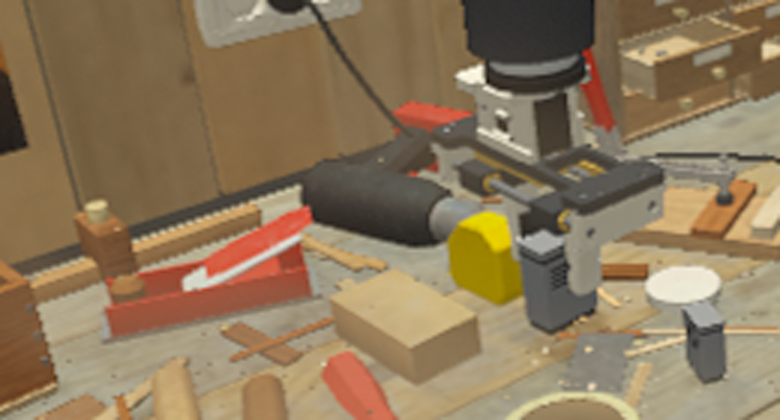

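The fingers straddle the cartridge (around 555,280) clear of the tape, with no force. I close and lift.

```bash
python3 -m creep '[{"jaw":24,"dx":0,"dy":0,"dz":0,"roll":0},{"jaw":24,"dx":0,"dy":0,"dz":0,"roll":0},{"jaw":24,"dx":0,"dy":0,"dz":0,"roll":0},{"jaw":24,"dx":0,"dy":0,"dz":0,"roll":0},{"jaw":24,"dx":0,"dy":0,"dz":0,"roll":0},{"jaw":24,"dx":0,"dy":0,"dz":0,"roll":0}]'
python3 -c "from h import *;todo([520,343.3,55],-177.8)"
```

```text
t: 3.75
tool_pos: [520.8, 344.6, 56.1]
ee_rot: [-2.259, 2.182, -0.0]
force: [-1.0, -0.5, 4.5]
width: 0.34
grasp_force: 29.9
t 3.75 tcp [520.8 344.6  56.1] F [-1.  -0.5  4.5] w 29.8 gf 29.9 yaw_y -178.0 z [ 0.001  0.    -1.   ] j [ 0.9   0.45 -0.32  0.   -0.8  -0.86]
tool shift [1.3 0.9 1.1] roll -0.2
```

```bash
python3 -m creep '[{"jaw":24,"dx":0,"dy":0,"dz":-10,"roll":0},{"jaw":24,"dx":0,"dy":0,"dz":-20,"roll":0},{"jaw":24,"dx":0,"dy":0,"dz":-35,"roll":0},{"jaw":24,"dx":0,"dy":0,"dz":-40,"roll":0},{"jaw":24,"dx":0,"dy":0,"dz":-45,"roll":0},{"jaw":24,"dx":0,"dy":0,"dz":-45,"roll":0},{"jaw":24,"dx":0,"dy":0,"dz":-45,"roll":0},{"jaw":24,"dx":0,"dy":0,"dz":-45,"roll":0},{"jaw":24,"dx":0,"dy":0,"dz":-30,"roll":0},{"jaw":24,"dx":0,"dy":0,"dz":-15,"roll":0}]'
python3 -c "from h import *;todo([471.3,-40,380],-167.7)"
```

```text
t: 4.75
tool_pos: [520.9, 344.3, 389.7]
ee_rot: [-2.256, 2.18, -0.0]
force: [-0.4, -0.1, -2.0]
width: 0.338
grasp_force: 29.9
t 4.75 tcp [520.9 344.3 389.7] F [-0.4 -0.1 -2. ] w 29.6 gf 29.9 yaw_y -178.0 z [ 0.003  0.003 -1.   ] j [ 0.9   0.22  0.15  0.   -1.5  -0.86]
tool shift [382.4  62.8   8.3] roll -10.3
```

```bash
python3 -m creep '[{"jaw":24,"dx":15,"dy":2.5,"dz":0,"roll":0},{"jaw":24,"dx":30,"dy":5,"dz":0,"roll":0},{"jaw":24,"dx":40,"dy":6.5,"dz":0,"roll":0},{"jaw":24,"dx":40,"dy":6.5,"dz":0,"roll":0},{"jaw":24,"dx":40,"dy":6.5,"dz":0,"roll":0},{"jaw":24,"dx":40,"dy":6.5,"dz":0,"roll":0},{"jaw":24,"dx":40,"dy":6.5,"dz":0,"roll":0},{"jaw":24,"dx":40,"dy":6.5,"dz":0,"roll":0},{"jaw":24,"dx":40,"dy":6.5,"dz":0,"roll":0},{"jaw":24,"dx":40,"dy":6.5,"dz":0,"roll":0}]'
python3 -m creep '[{"jaw":24,"dx":17.4,"dy":3.3,"dz":0,"roll":0},{"jaw":24,"dx":0,"dy":0,"dz":0,"roll":-3.4},{"jaw":24,"dx":0,"dy":0,"dz":0,"roll":-3.4},{"jaw":24,"dx":0,"dy":0,"dz":0,"roll":-3.5},{"jaw":24,"dx":0,"dy":0,"dz":0,"roll":0},{"jaw":24,"dx":0,"dy":0,"dz":0,"roll":0}]'
python3 -c "from h import *;todo([471.3,-40,130],-167.7)"
```

```text
t: 5.75
tool_pos: [471.9, -24.4, 384.8]
ee_rot: [2.259, -2.182, -0.001]
force: [1.3, -0.0, -2.3]
width: 0.342
grasp_force: 29.9
t: 6.35
tool_pos: [470.3, -40.2, 385.0]
ee_rot: [2.443, -1.974, -0.001]
force: [-0.3, 0.4, -2.1]
width: 0.34
grasp_force: 29.9
t 6.35 tcp [470.3 -40.2 385. ] F [-0.3  0.4 -2.1] w 29.8 gf 29.9 yaw_y -167.9 z [-0.001 -0.    -1.   ] j [ 0.33 -0.05 -0.16 -0.   -1.46 -0.12]
tool shift [  0.   -1.3 255. ] roll -0.2
```

```bash
python3 - <<'E'
from h import *;from bench import capture
s=capture('scene')['img'][0:260,200:540];t=capture('top')['img'][60:320,220:480]
o=np.hstack([cv2.resize(s,(523,400),interpolation=2),cv2.resize(t,(277,277),interpolation=2) if 0 else cv2.resize(t[:,:180],(277,400),interpolation=2)])
cv2.imwrite('pics/h4.png',o[...,::-1])
E
```

```text
(no output)
```

View pics/h4.png

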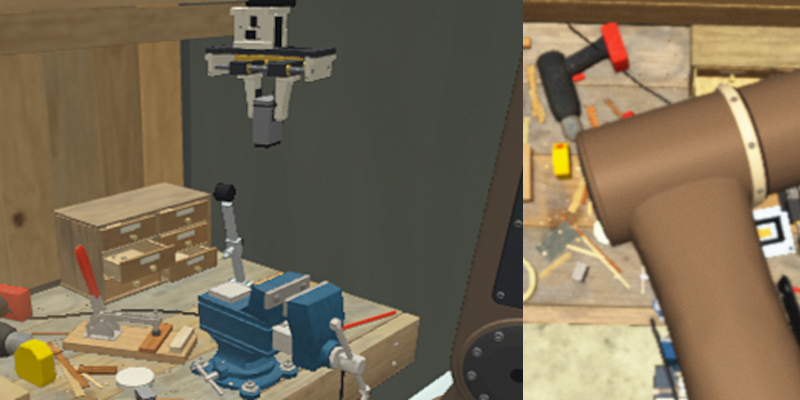

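The view shows the cartridge hanging straight at (265,122), the clamp arm swung back with its handle at (225,192), and the arm links well above. I descend to just over the mouth.

```bash
python3 -m creep '[{"jaw":24,"dx":0,"dy":-0.5,"dz":15,"roll":0},{"jaw":24,"dx":0,"dy":-0.5,"dz":30,"roll":0},{"jaw":24,"dx":0,"dy":0,"dz":40,"roll":0},{"jaw":24,"dx":0,"dy":0,"dz":40,"roll":0},{"jaw":24,"dx":0,"dy":0,"dz":40,"roll":0},{"jaw":24,"dx":0,"dy":0,"dz":40,"roll":0},{"jaw":24,"dx":0,"dy":0,"dz":30,"roll":0},{"jaw":24,"dx":0,"dy":0,"dz":20,"roll":0},{"jaw":24,"dx":0,"dy":0,"dz":10,"roll":0},{"jaw":24,"dx":0,"dy":0,"dz":0,"roll":0}]'
python3 -c "from h import *;todo([471.3,-40,105],-167.7)"
python3 -m creep '[{"jaw":24,"dx":0,"dy":0,"dz":0,"roll":0}]'
python3 - <<'E'
from h import *;from bench import capture
todo([471.3,-40,105],-167.7)
s=capture('scene')['img'][90:240,280:430];t=capture('top')['img'][150:260,320:430]
o=np.hstack([cv2.resize(s,(400,400),interpolation=2),cv2.resize(t,(400,400),interpolation=2)])
cv2.imwrite('pics/h5.png',o[...,::-1])
E
```

```text
t: 7.45
tool_pos: [471.3, -39.9, 119.6]
ee_rot: [2.444, -1.971, -0.002]
force: [-0.5, -0.4, -0.4]
width: 0.34
grasp_force: 29.9
t 7.45 tcp [471.3 -39.9 119.6] F [-0.5 -0.4 -0.4] w 29.8 gf 29.9 yaw_y -167.8 z [-0.002 -0.001 -1.   ] j [ 0.33  0.15 -0.58 -0.   -0.84 -0.12]
tool shift [ 0.1 -0.  14.6] roll -0.1
t: 7.55
tool_pos: [472.6, -39.6, 121.4]
ee_rot: [-2.446, 1.971, -0.001]
force: [0.8, -0.1, -1.2]
width: 0.34
grasp_force: 29.9
t 7.55 tcp [472.6 -39.6 121.4] F [ 0.8 -0.1 -1.2] w 29.8 gf 29.9 yaw_y -167.7 z [ 0.001 -0.    -1.   ] j [ 0.33  0.15 -0.58  0.   -0.84 -0.12]
tool shift [ 0.1  1.4 16.4] roll -0.0
```

View pics/h5.png

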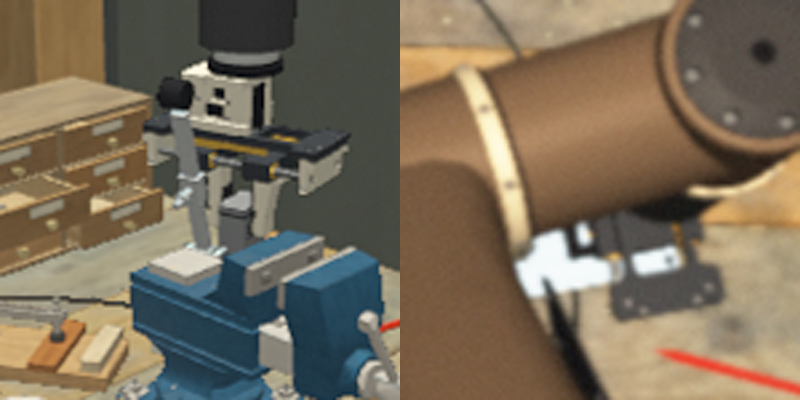

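The scene view shows the cartridge (235,210) over the cradle and the gripper clear of the clamp arm. I insert slowly with force checks.

```bash
for i in 1 2; do python3 -m creep '[{"jaw":24,"dx":0,"dy":0,"dz":3,"roll":0},{"jaw":24,"dx":0,"dy":0,"dz":3,"roll":0},{"jaw":24,"dx":0,"dy":0,"dz":3,"roll":0},{"jaw":24,"dx":0,"dy":0,"dz":0,"roll":0}]'|grep -E "pos|force"; done
python3 -m creep '[{"jaw":24,"dx":0,"dy":0,"dz":2,"roll":0},{"jaw":24,"dx":0,"dy":0,"dz":2,"roll":0},{"jaw":24,"dx":0,"dy":0,"dz":0,"roll":0}]'|grep -E "pos|force"
```

```text
tool_pos: [471.6, -39.8, 111.2]
force: [0.4, -0.6, -2.0]
grasp_force: 29.9
tool_pos: [471.6, -39.8, 102.0]
force: [0.5, -0.3, -2.7]
grasp_force: 29.9
tool_pos: [471.8, -39.7, 98.3]
force: [-0.1, 0.2, -1.7]
grasp_force: 29.9
```

```bash
for i in 1 2 3; do python3 -m creep '[{"jaw":24,"dx":0,"dy":0,"dz":1.5,"roll":0},{"jaw":24,"dx":0,"dy":0,"dz":1.5,"roll":0},{"jaw":24,"dx":0,"dy":0,"dz":0,"roll":0}]'|grep -E "pos|force: \["; done; python3 -c "from bench import r;print(r.sense()['moment'])"
```

```text
tool_pos: [471.8, -39.7, 95.4]
force: [-0.4, -0.1, -1.9]
tool_pos: [471.4, -39.9, 92.2]
force: [-1.0, 0.5, -1.6]
tool_pos: [471.2, -39.9, 89.0]
force: [-2.3, -0.1, -2.0]
[-0.20551076  1.21326865 -0.08754016]
```

```bash
python3 -m creep '[{"jaw":24,"dx":0,"dy":0.7,"dz":0,"roll":0},{"jaw":24,"dx":0,"dy":0,"dz":0,"roll":0}]'|grep -E "pos|force: \["; python3 -c "from bench import r;print(r.sense()['moment'])";  for i in 1 2; do python3 -m creep '[{"jaw":24,"dx":0,"dy":0,"dz":1.5,"roll":0},{"jaw":24,"dx":0,"dy":0,"dz":1.5,"roll":0},{"jaw":24,"dx":0,"dy":0,"dz":0,"roll":0}]'|grep -E "pos|force: \["; python3 -c "from bench import r;print(r.sense()['moment'])"; done
```

```text
tool_pos: [471.1, -39.9, 89.4]
force: [-2.9, -0.3, -2.9]
[-0.17849307  1.05873883 -0.15337226]
tool_pos: [471.0, -39.9, 86.3]
force: [-1.9, -0.3, -3.4]
[-0.26123946  1.17768074 -0.08101111]
tool_pos: [471.1, -39.9, 83.3]
force: [-2.6, -1.5, -2.8]
[-0.26608543  1.29935924 -0.02377689]
```

```bash
for i in 1 2; do python3 -m creep '[{"jaw":24,"dx":0,"dy":0.4,"dz":1.5,"roll":0},{"jaw":24,"dx":0,"dy":0,"dz":1.5,"roll":0},{"jaw":24,"dx":0,"dy":0,"dz":0,"roll":0}]'|grep -E "pos|force: \["; done;  python3 -m creep '[{"jaw":24,"dx":0,"dy":0,"dz":1,"roll":0},{"jaw":24,"dx":0,"dy":0,"dz":0,"roll":0}]'|grep -E "pos|force: \["
```

```text
tool_pos: [471.0, -39.9, 80.4]
force: [-2.3, -0.6, -3.1]
tool_pos: [470.9, -39.9, 77.5]
force: [-1.3, -0.1, -2.3]
tool_pos: [470.9, -39.9, 76.6]
force: [0.1, -1.5, -2.5]
```

```bash
python3 -m creep '[{"jaw":44,"dx":0,"dy":0,"dz":0,"roll":0},{"jaw":44,"dx":0,"dy":0,"dz":0,"roll":0},{"jaw":44,"dx":0,"dy":0,"dz":0,"roll":0},{"jaw":44,"dx":0,"dy":0,"dz":0,"roll":0},{"jaw":44,"dx":0,"dy":0,"dz":0,"roll":0}]'
python3 -m creep '[{"jaw":44,"dx":0,"dy":0,"dz":-5,"roll":0},{"jaw":44,"dx":0,"dy":0,"dz":-10,"roll":0},{"jaw":44,"dx":0,"dy":0,"dz":-20,"roll":0},{"jaw":44,"dx":0,"dy":0,"dz":-30,"roll":0},{"jaw":44,"dx":0,"dy":0,"dz":-45,"roll":0},{"jaw":44,"dx":0,"dy":0,"dz":-45,"roll":0},{"jaw":44,"dx":0,"dy":0,"dz":-45,"roll":0},{"jaw":44,"dx":0,"dy":0,"dz":-45,"roll":0},{"jaw":44,"dx":0,"dy":0,"dz":-35,"roll":0},{"jaw":44,"dx":0,"dy":0,"dz":-20,"roll":0}]'
python3 - <<'E'
from h import *;from bench import capture;import pickle
todo([441.5,91,340],-167.7)
d={n:capture(n) for n in('scene','top')};pickle.dump(d,open('c1.pkl','wb'))
s=d['scene']['img'][105:225,320:440]
d0=pickle.load(open('c0.pkl','rb'))
b=np.array([454.3,38.1]);x=np.array([-.213,.977])
def H(th): return np.array([*(b-180*np.cos(th)*x),109+180*np.sin(th)])
for th in(1.7,1.8,1.85,1.9,1.95): print(th,H(th).round(1),proj(d['scene'],H(th)).round(1),proj(d['top'],H(th)).round(1))
for n,box in(('scene',(335,110,365,140)),('top',(325,192,347,217))):
    x0,y0,x1,y1=box; m=d0[n]['img'][y0:y1,x0:x1].max(2)<50
    v,u=np.nonzero(m);print(n,u.mean()+x0,v.mean()+y0,m.sum(),u.min()+x0,u.max()+x0,v.min()+y0,v.max()+y0)
o=np.hstack([cv2.resize(s,(400,400),interpolation=2),cv2.resize(d['top']['img'][170:260,325:415],(400,400),interpolation=2)])
cv2.imwrite('pics/h6.png',o[...,::-1])
E
```

```text
t: 11.75
tool_pos: [470.7, -40.0, 76.7]
ee_rot: [-2.446, 1.971, -0.0]
force: [-0.5, -0.3, -0.2]
width: 0.499
grasp_force: 0.0
t: 12.75
tool_pos: [470.7, -40.3, 381.2]
ee_rot: [-2.443, 1.969, -0.006]
force: [0.9, -0.4, -0.5]
width: 0.501
grasp_force: 0.0
t 12.75 tcp [470.7 -40.3 381.2] F [ 0.9 -0.4 -0.5] w 43.9 gf 0.0 yaw_y -167.7 z [ 0.005  0.001 -1.   ] j [ 0.33 -0.05 -0.17  0.   -1.45 -0.12]
tool shift [-134.5    0.9   41.1] roll -0.0
1.7 [449.4  60.8 287.5] [[351.9 119.4]] [[349.8 201.8]]
1.8 [445.6  78.1 284.3] [[348.  122.4]] [[342.4 203.4]]
1.85 [443.7  86.6 282. ] [[346.1 124.2]] [[338.8 204.3]]
1.9 [441.9  95.  279.3] [[344.1 126.2]] [[335.2 205.1]]
1.95 [440.1 103.2 276.2] [[342.2 128.3]] [[331.6 206. ]]
scene 345.6034482758621 125.4655172413793 116 339 352 119 130
top 337.38235294117646 205.2058823529412 68 333 342 201 209
```

View pics/h6.png

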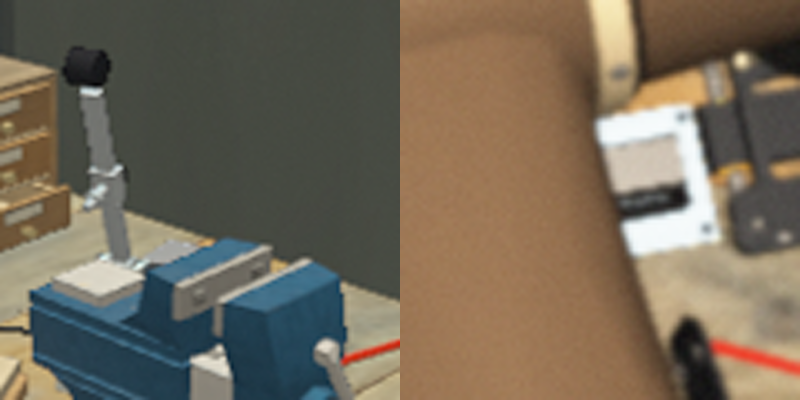

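The view shows the cartridge seated upright in the pocket (640,160) and the handle at (88,67), about θ=1.865 and world (443,89,281). Now I pinch the handle.

```bash
python3 -m creep '[{"jaw":50,"dx":-18,"dy":0,"dz":0,"roll":0},{"jaw":50,"dx":-30,"dy":0,"dz":0,"roll":0},{"jaw":50,"dx":-36,"dy":0,"dz":0,"roll":0},{"jaw":50,"dx":-30,"dy":0,"dz":0,"roll":0},{"jaw":50,"dx":-18,"dy":0,"dz":0,"roll":0},{"jaw":50,"dx":0,"dy":0,"dz":20,"roll":0},{"jaw":50,"dx":0,"dy":0,"dz":25,"roll":0},{"jaw":50,"dx":0,"dy":0,"dz":10,"roll":0},{"jaw":50,"dx":0,"dy":0,"dz":0,"roll":0}]'
python3 -c "from h import *;todo([443,89,276],-167.7)"
```

```text
t: 13.75
tool_pos: [441.6, 88.4, 320.5]
ee_rot: [2.444, -1.97, -0.001]
force: [-0.5, -0.8, 0.5]
width: 0.571
grasp_force: 0.0
t 13.75 tcp [441.6  88.4 320.5] F [-0.5 -0.8  0.5] w 50.0 gf 0.0 yaw_y -167.7 z [-0.002 -0.001 -1.   ] j [ 0.64 -0.07 -0.32 -0.   -1.32 -0.42]
tool shift [-0.3 -1.6 44.5] roll -0.0
```

```bash
python3 -m creep '[{"jaw":50,"dx":0,"dy":-1,"dz":10,"roll":0},{"jaw":50,"dx":0,"dy":0,"dz":10,"roll":0},{"jaw":50,"dx":0,"dy":0,"dz":10,"roll":0},{"jaw":50,"dx":0,"dy":0,"dz":10,"roll":0},{"jaw":50,"dx":0,"dy":0,"dz":4,"roll":0},{"jaw":50,"dx":0,"dy":0,"dz":0,"roll":0}]'
python3 - <<'E'
from h import *;from bench import capture
todo([443,89,276],-167.7)
s=capture('scene')['img'][50:200,280:430]
cv2.imwrite('pics/h7.png',cv2.resize(s,(600,600),interpolation=2)[...,::-1])
E
```

```text
t: 14.35
tool_pos: [443.2, 89.0, 276.8]
ee_rot: [2.445, -1.971, -0.001]
force: [-0.3, -0.0, -0.0]
width: 0.571
grasp_force: 0.0
t 14.35 tcp [443.2  89.  276.8] F [-0.3 -0.  -0. ] w 50.0 gf 0.0 yaw_y -167.7 z [-0.001 -0.001 -1.   ] j [ 0.64 -0.04 -0.39 -0.   -1.22 -0.42]
tool shift [-0.1  0.2  0.8] roll -0.0
```

View pics/h7.png

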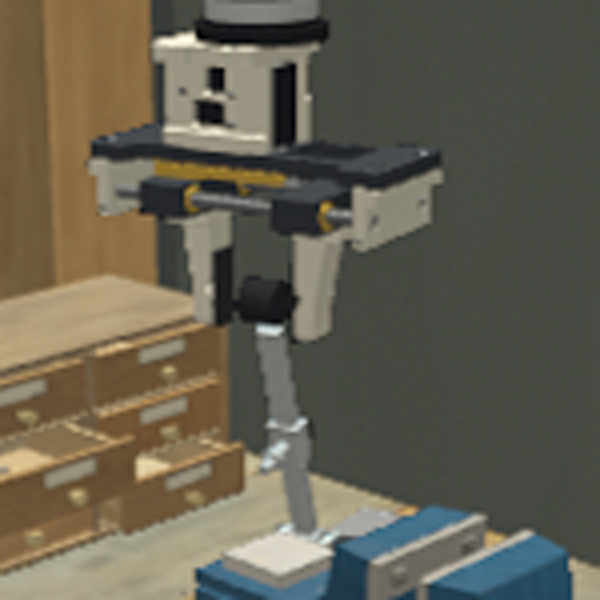

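The handle (265,300) is between the fingers. I close on it and compute the arc steps.

```bash
python3 -m creep '[{"jaw":14,"dx":0,"dy":0,"dz":0,"roll":0},{"jaw":14,"dx":0,"dy":0,"dz":0,"roll":0},{"jaw":14,"dx":0,"dy":0,"dz":0,"roll":0},{"jaw":14,"dx":0,"dy":0,"dz":0,"roll":0},{"jaw":14,"dx":0,"dy":0,"dz":0,"roll":0},{"jaw":14,"dx":0,"dy":0,"dz":0,"roll":0}]'
python3 -c "
from h import *;todo([443,89,276],-167.7)
th=1.865-.08*np.arange(21)
for i in range(20): print(i,th[i+1].round(3),'dx %.1f dz %.1f'%(180*(np.cos(th[i+1])-np.cos(th[i])),180*(np.sin(th[i])-np.sin(th[i+1]))))"
```

```text
t: 15.0
tool_pos: [441.8, 88.7, 277.6]
ee_rot: [2.444, -1.97, -0.003]
force: [-9.5, 0.9, 7.0]
width: 0.271
grasp_force: 30.0
t 15.0 tcp [441.8  88.7 277.6] F [-9.5  0.9  7. ] w 23.8 gf 30.0 yaw_y -167.8 z [-0.003 -0.001 -1.   ] j [ 0.64 -0.04 -0.39 -0.   -1.23 -0.42]
tool shift [-0.  -1.2  1.6] roll -0.1
0 1.785 dx 13.9 dz -3.6
1 1.705 dx 14.2 dz -2.5
2 1.625 dx 14.3 dz -1.4
3 1.545 dx 14.4 dz -0.2
4 1.465 dx 14.4 dz 0.9
5 1.385 dx 14.2 dz 2.1
6 1.305 dx 14.0 dz 3.2
7 1.225 dx 13.7 dz 4.3
8 1.145 dx 13.3 dz 5.4
9 1.065 dx 12.9 dz 6.5
10 0.985 dx 12.3 dz 7.5
11 0.905 dx 11.7 dz 8.4
12 0.825 dx 11.0 dz 9.3
13 0.745 dx 10.2 dz 10.2
14 0.665 dx 9.3 dz 11.0
15 0.585 dx 8.4 dz 11.7
16 0.505 dx 7.5 dz 12.3
17 0.425 dx 6.5 dz 12.9
18 0.345 dx 5.4 dz 13.3
19 0.265 dx 4.3 dz 13.7
```

```bash
python3 -m creep '[{"jaw":14,"dx":0,"dy":1.3,"dz":0,"roll":0},{"jaw":14,"dx":0,"dy":0,"dz":0,"roll":0}]'|grep -E "pos|force: \["
python3 -m creep '[{"jaw":14,"dx":7,"dy":0,"dz":-1.9,"roll":0},{"jaw":14,"dx":6.9,"dy":0,"dz":-1.7,"roll":0},{"jaw":14,"dx":14.2,"dy":0,"dz":-2.5,"roll":0},{"jaw":14,"dx":14.3,"dy":0,"dz":-1.4,"roll":0},{"jaw":14,"dx":14.4,"dy":0,"dz":-0.2,"roll":0}]'
python3 -c "from h import *;todo([454.3+180*np.cos(1.545)*.213,38.1-180*np.cos(1.545)*.977,104+180*np.sin(1.545)],-167.7)"
```

```text
tool_pos: [441.8, 88.7, 277.6]
force: [-2.9, -0.2, 1.9]
t: 15.7
tool_pos: [453.6, 34.5, 285.2]
ee_rot: [-2.445, 1.97, 0.004]
force: [-6.6, 8.6, 1.6]
width: 0.275
grasp_force: 30.0
t 15.7 tcp [453.6  34.5 285.2] F [-6.6  8.6  1.6] w 24.1 gf 30.0 yaw_y -167.7 z [-0.001  0.003 -1.   ] j [ 0.51 -0.04 -0.37 -0.   -1.24 -0.29]
tool shift [ 1.2 -1.4  1.3] roll -0.0
```

```bash
python3 -m creep '[{"jaw":14,"dx":14.4,"dy":0.3,"dz":0.9,"roll":0},{"jaw":14,"dx":14.2,"dy":0.3,"dz":2.1,"roll":0},{"jaw":14,"dx":14,"dy":0,"dz":3.2,"roll":0},{"jaw":14,"dx":13.7,"dy":0,"dz":4.3,"roll":0},{"jaw":14,"dx":13.3,"dy":0,"dz":5.4,"roll":0}]'
python3 -m creep '[{"jaw":14,"dx":12.9,"dy":0,"dz":6.5,"roll":0},{"jaw":14,"dx":12.3,"dy":0,"dz":7.5,"roll":0},{"jaw":14,"dx":11.7,"dy":0,"dz":8.4,"roll":0},{"jaw":14,"dx":11,"dy":0,"dz":9.3,"roll":0},{"jaw":14,"dx":10.2,"dy":0,"dz":10.2,"roll":0}]'
python3 -c "from h import *;a=.745;todo([454.3+180*np.cos(a)*.213,38.1-180*np.cos(a)*.977,104+180*np.sin(a)],-167.7)"
```

```text
t: 16.2
tool_pos: [468.7, -34.7, 270.4]
ee_rot: [-2.445, 1.97, -0.0]
force: [-5.0, 4.1, 8.4]
width: 0.27
grasp_force: 30.0
t: 16.7
tool_pos: [481.5, -93.2, 229.4]
ee_rot: [2.446, -1.971, 0.005]
force: [-5.0, -3.9, 14.0]
width: 0.27
grasp_force: 30.0
t 16.7 tcp [481.5 -93.2 229.4] F [-5.  -3.9 14. ] w 23.7 gf 30.0 yaw_y -167.7 z [ 0.002 -0.002 -1.   ] j [ 0.21  0.06 -0.4   0.   -1.11  0.  ]
tool shift [-1.8 -1.4  3.4] roll -0.0
```

```bash
python3 -m creep '[{"jaw":14,"dx":10.2,"dy":0.4,"dz":10.2,"roll":0},{"jaw":14,"dx":9.3,"dy":0.3,"dz":10.8,"roll":0},{"jaw":14,"dx":7.5,"dy":0,"dz":12.3,"roll":0},{"jaw":14,"dx":6.5,"dy":0,"dz":12.9,"roll":0},{"jaw":14,"dx":0,"dy":0,"dz":0,"roll":0}]'
python3 -c "from h import *;a=.425;todo([454.3+180*np.cos(a)*.213,38.1-180*np.cos(a)*.977,104+180*np.sin(a)],-167.7)"
```

```text
t: 17.2
tool_pos: [488.8, -127.0, 181.7]
ee_rot: [2.445, -1.971, 0.006]
force: [3.1, -13.4, 0.2]
width: 0.271
grasp_force: 30.0
t 17.2 tcp [ 488.8 -127.   181.7] F [  3.1 -13.4   0.2] w 23.8 gf 30.0 yaw_y -167.7 z [ 0.002 -0.004 -1.   ] j [ 0.14  0.13 -0.45  0.   -1.    0.07]
tool shift [-4.7 -1.4  3.5] roll -0.0
```

```bash
python3 -m creep '[{"jaw":14,"dx":2,"dy":0,"dz":0,"roll":0},{"jaw":14,"dx":0,"dy":0,"dz":0,"roll":0}]'|grep -E "pos|force: \["
```

```text
tool_pos: [488.8, -127.0, 181.7]
force: [3.8, -6.1, 0.1]
```

```bash
python3 -m creep '[{"jaw":14,"dx":5.5,"dy":0,"dz":9.9,"roll":0},{"jaw":14,"dx":3.9,"dy":0,"dz":10.1,"roll":0},{"jaw":14,"dx":3.2,"dy":0,"dz":10.3,"roll":0},{"jaw":14,"dx":0,"dy":0,"dz":0,"roll":0},{"jaw":14,"dx":0,"dy":0,"dz":0,"roll":0}]'|grep -E "pos|force"; python3 -c "
from bench import r;s=r.sense();print(s['moment'])"
```

```text
tool_pos: [491.6, -139.6, 151.1]
force: [4.6, -10.0, -3.7]
grasp_force: 30.0
[-2.96745273 -1.8936499  -0.01660567]
```

```bash
python3 -m creep '[{"jaw":14,"dx":1.5,"dy":-0.7,"dz":2,"roll":0},{"jaw":14,"dx":1,"dy":-0.4,"dz":2,"roll":0}]'|grep -E "pos|force: \["; for i in 1 2 3 4; do python3 -m creep '[{"jaw":14,"dx":0.4,"dy":0,"dz":1.5,"roll":0},{"jaw":14,"dx":0.4,"dy":0,"dz":1.5,"roll":0}]'|grep -E "pos|force: \["; done
```

```text
tool_pos: [491.9, -140.9, 147.3]
force: [-3.9, 0.2, 7.2]
tool_pos: [492.1, -141.7, 144.5]
force: [-2.4, -0.8, 8.4]
tool_pos: [492.2, -142.5, 141.5]
force: [-1.9, -1.4, 6.5]
tool_pos: [492.4, -143.3, 138.5]
force: [-2.0, -1.4, 7.3]
tool_pos: [492.6, -144.1, 135.5]
force: [-2.4, -0.5, 8.0]
```

```bash
for i in 1 2 3 4; do python3 -m creep '[{"jaw":14,"dx":0.3,"dy":0,"dz":1,"roll":0},{"jaw":14,"dx":0.2,"dy":0,"dz":1,"roll":0}]'|grep -E "pos|force: \["|tr '\n' ' ';echo; done;  for i in 1 2 3 4; do python3 -m creep '[{"jaw":14,"dx":0.2,"dy":0,"dz":1,"roll":0},{"jaw":14,"dx":0.1,"dy":0,"dz":1,"roll":0}]'|grep -E "pos|force: \["|tr '\n' ' ';echo; done
```

```text
tool_pos: [492.7, -144.5, 133.5] force: [-3.2, -2.1, 7.4] 
tool_pos: [492.8, -145.0, 131.4] force: [-2.7, -1.0, 6.9] 
tool_pos: [492.9, -145.4, 129.4] force: [-2.6, -0.9, 7.3] 
tool_pos: [492.9, -145.8, 127.4] force: [-2.3, -0.2, 7.2] 
tool_pos: [493.0, -146.2, 125.4] force: [-1.9, -1.8, 7.2] 
tool_pos: [493.1, -146.6, 123.4] force: [-2.7, -1.7, 7.6] 
tool_pos: [493.2, -146.9, 121.5] force: [-2.7, -2.1, 7.2] 
tool_pos: [493.3, -147.2, 119.5] force: [-1.7, -1.0, 7.1]
```

```bash
for i in 1 2 3 4 5 6; do python3 -m creep '[{"jaw":14,"dx":0.1,"dy":0,"dz":1,"roll":0},{"jaw":14,"dx":0.1,"dy":0,"dz":1,"roll":0}]'|grep -E "pos|force: \["|tr '\n' ' ';echo; done
```

```text
tool_pos: [493.3, -147.5, 117.5] force: [-1.9, -2.9, 7.0] 
tool_pos: [493.4, -147.7, 115.5] force: [-0.6, -2.5, 7.6] 
tool_pos: [493.4, -148.0, 113.5] force: [-1.8, -3.1, 8.0] 
tool_pos: [493.5, -148.2, 111.5] force: [-1.0, -3.4, 6.9] 
tool_pos: [493.5, -148.4, 109.5] force: [-1.8, -2.7, 7.4] 
tool_pos: [493.6, -148.6, 107.5] force: [-1.6, -3.2, 7.2]
```

```bash
for i in 1 2; do python3 -m creep '[{"jaw":14,"dx":0,"dy":0,"dz":1,"roll":0},{"jaw":14,"dx":0,"dy":0,"dz":1,"roll":0}]'|grep -E "pos|force: \["|tr '\n' ' ';echo; done
```

```text
tool_pos: [493.6, -148.7, 105.6] force: [-1.0, -4.4, 7.0] 
tool_pos: [493.6, -148.9, 103.6] force: [-1.0, -5.8, 7.2]
```

```bash
for i in 1 2 3; do python3 -m creep '[{"jaw":14,"dx":0.3,"dy":0,"dz":1,"roll":0}]'|grep -E "pos|force: \["|tr '\n' ' ';echo; done
python3 - <<'E'
from h import *;from bench import capture
s=capture('scene')['img'][110:230,330:450];t=capture('top')['img'][170:260,325:415]
o=np.hstack([cv2.resize(s,(400,400),interpolation=2),cv2.resize(t,(400,400),interpolation=2)])
cv2.imwrite('pics/h8.png',o[...,::-1])
E
```

```text
tool_pos: [493.7, -149.0, 102.5] force: [-1.5, -3.4, 6.4] 
tool_pos: [493.7, -149.0, 101.5] force: [-2.1, -0.9, 7.6] 
tool_pos: [493.7, -149.1, 100.4] force: [-1.1, 0.3, 6.4]
```

View pics/h8.png

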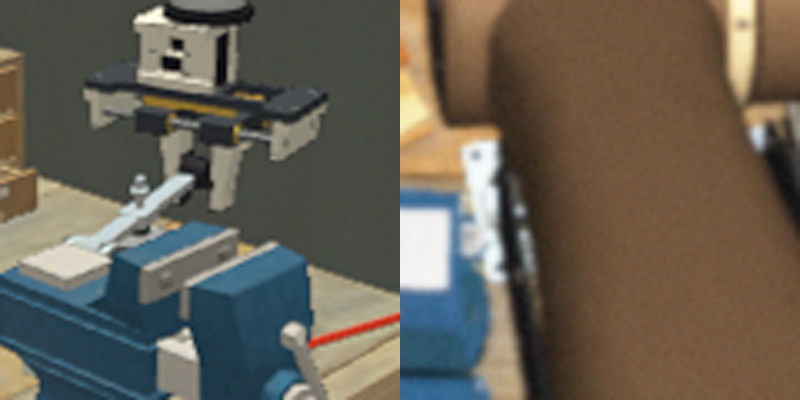

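The arm is nearly level with the handle (195,170) still pinched, and there is no pad contact yet. I continue in 1 mm steps.

```bash
for i in 1 2 3 4 5 6; do python3 -m creep '[{"jaw":14,"dx":0,"dy":0,"dz":1,"roll":0}]'|grep -E "pos|force: \["|tr '\n' ' ';echo; done
```

```text
tool_pos: [493.7, -149.2, 99.4] force: [-2.0, -0.2, 6.9] 
tool_pos: [493.7, -149.2, 98.4] force: [-1.4, -2.3, 6.5] 
tool_pos: [493.7, -149.2, 97.4] force: [-1.6, -1.0, 7.1] 
tool_pos: [493.7, -149.3, 96.4] force: [-1.9, -2.6, 6.6] 
tool_pos: [493.7, -149.3, 95.4] force: [-1.5, -3.0, 7.5] 
tool_pos: [493.7, -149.3, 94.5] force: [-2.4, -3.3, 8.4]
```

```bash
for i in 1 2 3 4 5 6; do python3 -m creep '[{"jaw":14,"dx":-0.1,"dy":0,"dz":1,"roll":0}]'|grep -E "pos|force: \["|tr '\n' ' ';echo; done
```

```text
tool_pos: [493.7, -149.4, 93.5] force: [-1.6, -3.3, 8.0] 
tool_pos: [493.8, -149.3, 92.6] force: [-2.2, -4.9, 9.0] 
tool_pos: [493.7, -149.4, 91.7] force: [-2.0, -5.3, 7.8] 
tool_pos: [493.8, -149.3, 90.7] force: [-2.4, -5.3, 8.8] 
tool_pos: [493.8, -149.3, 89.7] force: [-2.2, -6.2, 9.1] 
tool_pos: [493.7, -149.3, 88.8] force: [-1.4, -7.1, 9.2]
```

```bash
for i in 1 2 3 4 5 6 7; do python3 -m creep '[{"jaw":14,"dx":0.2,"dy":0,"dz":1,"roll":0}]'|grep -E "pos|force: \["|tr '\n' ' ';echo; done
```

```text
tool_pos: [493.8, -149.3, 87.7] force: [-2.0, -3.0, 9.0] 
tool_pos: [493.7, -149.3, 86.7] force: [-1.5, -2.0, 9.8] 
tool_pos: [493.7, -149.3, 85.6] force: [-2.6, -0.8, 9.8] 
tool_pos: [493.7, -149.3, 84.6] force: [-3.6, 0.2, 8.6] 
tool_pos: [493.7, -149.3, 83.5] force: [-3.4, 2.8, 9.9] 
tool_pos: [493.7, -149.3, 82.5] force: [-3.4, 4.4, 10.5] 
tool_pos: [493.7, -149.3, 81.5] force: [-4.2, 5.7, 10.3]
```

```bash
for i in 1 2 3 4; do python3 -m creep '[{"jaw":14,"dx":-0.4,"dy":0,"dz":1,"roll":0}]'|grep -E "pos|force: \["|tr '\n' ' ';echo; done; python3 -m creep '[{"jaw":14,"dx":-0.2,"dy":0,"dz":0.5,"roll":0}]'|grep -E "pos|force: \["
```

```text
tool_pos: [493.7, -149.2, 80.5] force: [-2.5, -1.1, 10.3] 
tool_pos: [493.7, -149.2, 79.7] force: [-2.6, -2.8, 10.0] 
tool_pos: [493.7, -149.1, 78.8] force: [-2.9, -5.2, 10.5] 
tool_pos: [493.7, -149.0, 77.8] force: [-1.7, -7.6, 9.4] 
tool_pos: [493.7, -149.0, 77.3]
force: [-2.6, -7.9, 9.9]
```

```bash
for i in 1 2 3 4; do python3 -m creep '[{"jaw":14,"dx":0.2,"dy":0,"dz":0.7,"roll":0}]'|grep -E "pos|force: \["|tr '\n' ' ';echo; done
```

```text
tool_pos: [493.7, -149.0, 76.7] force: [-1.7, -2.7, 11.2] 
tool_pos: [493.6, -149.0, 75.9] force: [-3.3, -0.9, 11.2] 
tool_pos: [493.6, -148.9, 75.1] force: [-4.5, 0.9, 10.8] 
tool_pos: [493.6, -148.9, 74.4] force: [-3.5, 2.3, 12.3]
```

```bash
for i in 1 2; do python3 -m creep '[{"jaw":14,"dx":-0.1,"dy":0,"dz":0.6,"roll":0}]'|grep -E "pos|force: \["|tr '\n' ' ';echo; done
```

```text
tool_pos: [493.6, -148.8, 73.8] force: [-3.3, 0.1, 11.1] 
tool_pos: [493.6, -148.8, 73.3] force: [-3.3, -0.5, 12.4]
```

```bash
for i in 1 2; do python3 -m creep '[{"jaw":14,"dx":-0.1,"dy":0,"dz":0.6,"roll":0}]'|grep -E "pos|force: \["|tr '\n' ' ';echo; done
```

```text
tool_pos: [493.6, -148.7, 72.8] force: [-4.7, -1.0, 13.5] 
tool_pos: [493.6, -148.7, 72.3] force: [-4.4, -1.9, 14.6]
```

The force has risen steeply to about 14.6 N at the handle, so the cartridge is home with about 16 N on the pad. I stop, release and retreat.

```bash
python3 -m creep '[{"jaw":50,"dx":0,"dy":0,"dz":0,"roll":0},{"jaw":50,"dx":0,"dy":0,"dz":0,"roll":0},{"jaw":50,"dx":0,"dy":0,"dz":0,"roll":0},{"jaw":50,"dx":0,"dy":0,"dz":0,"roll":0}]'
python3 -m creep '[{"jaw":50,"dx":0,"dy":0,"dz":-5,"roll":0},{"jaw":50,"dx":0,"dy":0,"dz":-15,"roll":0},{"jaw":50,"dx":0,"dy":0,"dz":-30,"roll":0},{"jaw":50,"dx":0,"dy":0,"dz":-40,"roll":0},{"jaw":50,"dx":0,"dy":0,"dz":-45,"roll":0},{"jaw":50,"dx":0,"dy":0,"dz":-45,"roll":0},{"jaw":50,"dx":0,"dy":0,"dz":-30,"roll":0},{"jaw":50,"dx":0,"dy":0,"dz":0,"roll":0}]'
python3 - <<'E'
from h import *;from bench import capture
todo([493,-149,300])
s=capture('scene')['img'][110:230,330:450];t=capture('top')['img'][170:260,325:415]
o=np.hstack([cv2.resize(s,(400,400),interpolation=2),cv2.resize(t,(400,400),interpolation=2)])
cv2.imwrite('pics/h9.png',o[...,::-1])
E
```

```text
t: 26.1
tool_pos: [493.4, -148.5, 71.0]
ee_rot: [2.446, -1.971, -0.001]
force: [0.0, -0.3, -0.1]
width: 0.548
grasp_force: 0.0
t: 26.9
tool_pos: [495.6, -149.0, 286.7]
ee_rot: [-2.443, 1.968, -0.011]
force: [0.3, 0.0, -0.9]
width: 0.571
grasp_force: 0.0
t 26.9 tcp [ 495.6 -149.   286.7] F [ 0.3  0.  -0.9] w 50.0 gf 0.0 yaw_y -167.7 z [ 0.009 -0.001 -1.   ] j [ 0.09  0.06 -0.26  0.   -1.24  0.13]
tool shift [ -0.5   2.5 -13.3] roll None
```

View pics/h9.png

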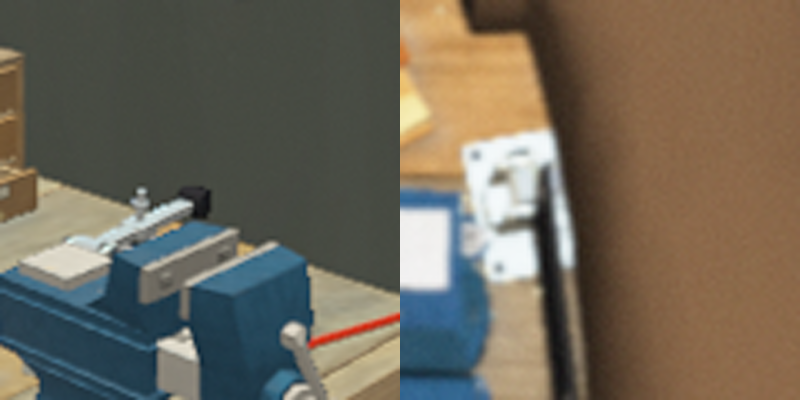

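The clamp arm stayed down at the handle (196,203) with the gripper clear. Force and travel both agree that the cartridge is home, so I hand in.

```bash
python3 -c "from bench import r;print(r.hand_in())"
```

```text
the job is handed in; nothing more can be done
None
```

I put the larger cartridge upright in the cradle pocket, swung the clamp over and left it pressed fully home under the clamp, with about 16 N on the pad judging from the handle force; the job is handed in, and no verdict came back.

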